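# Set and lock the airbrush regulator

### The job

Set the airbrush line's regulator: turn its black knob clockwise, still pushed in, until the pointer on its skirt stands at the brass tab on the scale, then pull the knob straight up until it clicks out and stays locked, and let go. If it will not come out, its lock teeth stand crest to crest: keep only a light pull and ease the knob a few degrees either way until you feel them drop into the nearest notch; do not force them, do not shift the brass tab, and leave the painter's things around it undisturbed.

Things in the scene. Friction and masses are not known exactly. Their poses are not given: they have to be found in the camera images.
- regulator: Bench filter-regulator, bolted down: steel foot 110 x 100 mm, clear bowl, cast body, round gauge on its front (-x) face, copper drop pipe at its left (+y), brass coupling at its right (-y). On top a flat aluminium scale disc, 84 mm in diameter, top 167 mm above the bench, and the knob over it. Origin: on the bench under the knob's vertical axis; z up.
- knob_grip (a point): Point on the knob's vertical axis, 28 mm above the foot of the knob (198 mm above the bench with the knob pushed in): the height to grip. It turns with the knob: its x axis points horizontally to the pointer; z up.
- knob: Black ribbed round plastic knob, 50 mm in diameter, 44 mm high, vertical axis, 60 g; to be gripped across its diameter from above. Origin: centre of its foot, 3 mm above the scale disc when pushed in. x axis: horizontally to the pointer.
- pointer (a point): Tip of the pointer: a nose 5 mm wide and 4 mm high at the foot of the knob's skirt, reaching 32 mm from the axis, with a white line; a white line on the knob's top points the same way.
- set_tab (a point): Inner tip of the set tab, a brass rider 5 mm wide (12 mm at its outer lip) on the rim of the scale disc, 31 to 46 mm from the knob's axis and at most 6 mm high above the disc: the mark. Its x axis points horizontally outwards from the knob's axis. It slides round the rim if pushed.
- spindle (a joint): Turn of the knob, rad: grows clockwise seen from above, 0 to 4.4; starts 0.5 to 1.5 rad short of the tab. It takes about 0.2 N m to turn and stays where it is left. It turns freely only while the knob is out less than 3 mm.
- tab_rider (a joint): Place of the brass tab on the scale, rad, in the same measure as the knob's turn: pointer and tab are in line when both values are equal.
- pull (a joint): How far the knob is pulled up, m: 0 pushed in (at the start), 0.0105 fully out. To 0.003 it takes about 2 N. With its teeth in a notch that stays so to 0.007; then a click of 7 to 9 N is passed by 0.009, after which the knob stays out by itself, locked against turning. With the teeth on crests see lock_notches. Short of the click it may sink back.
- brush_jar: White ceramic jar with brushes, 76 mm in diameter, about 220 mm high with the brushes, loose bystander. Origin: centre of its underside.
- medium_bottle: Amber glass bottle of painting medium, 60 mm in diameter, 130 mm high, loose bystander. Origin: centre of its underside.
- paint_tin: Round tin with a paper label, 80 mm in diameter, 90 mm high, loose bystander. Origin: centre of its underside.
- palette_knife: Palette knife lying flat on the bench, 220 mm long, wooden handle, loose bystander. Origin: on the bench between blade and handle; x towards the blade.
- lock_notches (a point): Point on the axis 190 mm up: a ring of 24 notches (every 0.262 rad) hidden in the knob. Its three teeth, 20 mm off the axis, play 1 degree in a notch. The notches' place against the scale varies and is unseen: the nearest is up to 7.5 degrees off the tab. On crests the ring yields on a spring from 3 to 6 mm of pull (6 to 12 N), then stops hard; it drops in when turned to a notch. They stand 30 N.

How it is judged:
By the outcome, as a careful person would: the job done as asked, in the order asked, and still so for the second after the job is handed in, with the robot touching nothing.
It also fails if it takes over 58 s, if anything falls off the work surface, if the arm or the gripper's body presses on something with over 40 N, if the wrist force passes 120 N, or if a joint passes its speed limit or range.

### The arm

A 7-joint arm with a two-finger parallel gripper is mounted at the origin on the work surface. World frame = base frame: x ahead of the robot, y to its left, z up, the work surface at z = 0. Lengths are in m, angles in degrees, forces in N, time in s.
With the tool pointing down it reaches from about 0.425 to 1.025 m from the base axis. Payload 3.6 kg.
Tool frame: the origin (TCP) lies on the mounting face of the last link; the fingertips stand 173 mm ahead of it and the grasp point (between the pads) lies 155 mm ahead of it (tip_extent is the distance from the TCP to the fingertips, in m); z points along the fingers, x is the direction in which the jaws open and shut, and the axes are right-handed (so a half turn about z gives the same grasp; the last joint's range is limited). The gripper opens to 85 mm and grips with 20 to 120 N. Pads are 22 mm wide; open, the fingers measure 114 mm over their backs; the gripper's body (76 mm by 85 mm) begins 54 mm behind the grasp point. The pads swing forward as they close: fully open they stand 13 mm farther back than shut.
Start: joints at [62.596, 33.873, 2.773, 92.16, -1.908, 54.013, -1.931], TCP at [0.272, -0.672, 0.405] pointing down, gripper open.
Joint ranges: [-153.93, 153.93], [-27.13, 128.08], [-72.61, 78.16], [10.71, 143.7], [-87.88, 267.88], [4.46, 118.87], [-176.78, 176.78]. Speed limits (degrees/s): [147.25, 147.25, 180, 180, 180, 180, 180].

### API

Orientations are given as [roll, pitch, yaw] about the fixed x, y, z axes, in that order (R = Rz(yaw) Ry(pitch) Rx(roll)).
In Python, from cell import * gives the robot as it stands. The module is installed in compiled form; this text tells all that it offers.
- The arm moves only by the tool step_arm, never from a script. Its argument "series" is a list of rows, each a list of 7 numbers: the shift along the tool's x, y, z in mm, then the turn, a rotation vector about the tool's x, y, z in degrees, then the opening, from 0 (shut) to 1 (fully open). A call has 1 to 20 rows; each row shifts and turns the pose as measured when the row begins, along the tool's axes as they then stand; what a row does not reach is not made up. A row lasts 1/8 s, in which the tool goes at most 62.5 mm and 10.7 degrees, less where a joint would pass 70% of its speed; a pose out of reach is approached as far as the arm can. A call is refused whole if a number of a shift passes 62.5 or a number of a turn 10.7, either way. A call with a gripper value outside its range is refused whole. The fingers move at their own pace and stop on an object; "force" is the grip in N (left out, the last holds). Time passes only in rows, so rows that do not move let the fingers close. It gives the time, the measured TCP pose, the force and the opening at its end, in the units of the state.
- state(): the state, without advancing time (a new reading comes with each control period).
- capture(name): name is "scene" or "side" or "wrist"; returns a dict with "pixels" (480x640x3 uint8, red, green, blue), "vertical_fov" (degrees; the focal length in pixels is half the picture's height over the tangent of half this angle, whatever the lens; pixels are square), "cx", "cy" (the principal point, pixels), "world_to_cam" (4x4, takes a point from world to camera coordinates). Camera axes: x right, y up, looking along -z (the intrinsics and any distortion apply to the point x, -y, -z); pixel columns grow to the right and rows downward; lengths in m; the calibration is good to about 2 mm. A picture is of the moment at which its call begins. There is no depth.
- hand_in(): hands the job in, once; it reports no verdict.
The state is a dict: "time_s": time; "joint_positions": joint angles; "dq": joint speeds; "tau": joint torques, N m; "eef_pos": TCP position; "eef_rot": TCP orientation; "ft_force": force on the tool from outside, world axes, zero at the start; "ft_torque": the same for the moment, N m; "gripper_width": opening from 0.0 (shut) to 1.0 (fully open).
Only numpy, scipy, OpenCV 4.12 (cv2) and the standard library are available. Lean on these libraries where they do the work, as an engineer would, in place of code of your own. Each camera call takes 0.05 s, during which the arm holds its last target. There are 200 camera calls.

## Working session

There is one attempt and no reset: what is moved stays moved. The work goes in short steps, Python scripts to look and compute and a tool call to move; the robot and the scene stay as the last step left them, time stands still between calls to the robot, and variables do not carry over. Pictures are saved under pics/ and viewed, on a budget of 10 in all, crops included, one or two more only if the job needs it, and the job is handed in when it is done.

Besides the shell and the picture viewer there is one more tool, called after "Call:" as name(argument=value, ...), one argument or row to a line, values as JSON. step_arm: Moves the arm, as the interface text tells. Its arguments: {"type":"object","properties":{"series":{"type":"array","items":{"type":"array","items":{"type":"number"}}},"force":{"type":"number"}},"required":["series"]}

```bash
mkdir -p pics; cat > h.py <<'E'
from cell import *
import numpy as np, cv2
def snap(n,f):
    c=capture(n); cv2.imwrite(f'pics/{f}.png',c['pixels'][:,:,::-1]); 
    np.savez(f'pics/{f}.npz',**c); return c
def load(f): return dict(np.load(f'pics/{f}.npz'))
def ray(c,u,v):
    f=240/np.tan(np.radians(c['vertical_fov'])/2)
    T=np.linalg.inv(c['world_to_cam']); d=np.array([(u-c['cx'])/f,-(v-c['cy'])/f,-1])
    return T[:3,3],T[:3,:3]@d
def atz(c,u,v,z):
    o,d=ray(c,u,v); return o+d*(z-o[2])/d[2]
def proj(c,p):
    f=240/np.tan(np.radians(c['vertical_fov'])/2)
    q=c['world_to_cam']@np.append(p,1); return c['cx']-f*q[0]/q[2], c['cy']+f*q[1]/q[2]
E
python3 - <<'E'
from h import *
for n in('scene','side','wrist'):
    c=snap(n,n+'0'); print(n,[ (k,np.round(v,3).tolist()) for k,v in c.items() if k!='pixels'])
print(state())
a=np.hstack([cv2.resize(cv2.imread(f'pics/{n}0.png'),(400,300)) for n in('side','wrist')])
cv2.imwrite('pics/sw0.png',a)
E
```

```text
scene [('vertical_fov', 43.184), ('cx', 319.538), ('cy', 246.773), ('world_to_cam', [[0.642, 0.766, -0.014, -0.395], [-0.459, 0.399, 0.794, 0.138], [0.614, -0.504, 0.608, -1.668], [0.0, 0.0, 0.0, 1.0]])]
side [('vertical_fov', 50.615), ('cx', 318.947), ('cy', 231.711), ('world_to_cam', [[-0.959, -0.285, 0.006, 0.544], [0.175, -0.571, 0.802, -0.17], [-0.225, 0.77, 0.597, -1.063], [0.0, 0.0, 0.0, 1.0]])]
wrist [('vertical_fov', 60.474), ('cx', 322.535), ('cy', 238.104), ('world_to_cam', [[0.376, -0.927, -0.002, -0.724], [0.885, 0.36, -0.296, 0.039], [0.275, 0.11, 0.955, -0.38], [0.0, 0.0, 0.0, 1.0]])]
{'time_s': 0.15, 'joint_positions': array([62.59649284, 33.91507977,  2.76747708, 92.21818509, -1.90684175,
       54.0145089 , -1.93037345]), 'dq': array([-0.03705218, -0.1307445 ,  0.02799101, -0.24658136, -0.05580607,
       -0.01553121, -0.04373737]), 'tau': array([ 3.37021964e-03, -5.49248350e+01,  1.54993258e+00, -1.98452747e+01,
        9.60995414e-03,  5.68136573e-03, -8.05174807e-06]), 'eef_pos': array([ 0.27203922, -0.67166562,  0.40379385]), 'eef_rot': array([ 1.79993701e+02,  1.01502161e-01, -6.79474951e+01]), 'ft_force': array([ 0.50414725,  1.34559139, -0.98877759]), 'ft_torque': array([-0.01837011, -0.02985924,  0.02358868]), 'gripper_width': 0.9992780656616738}
```

View pics/scene0.png

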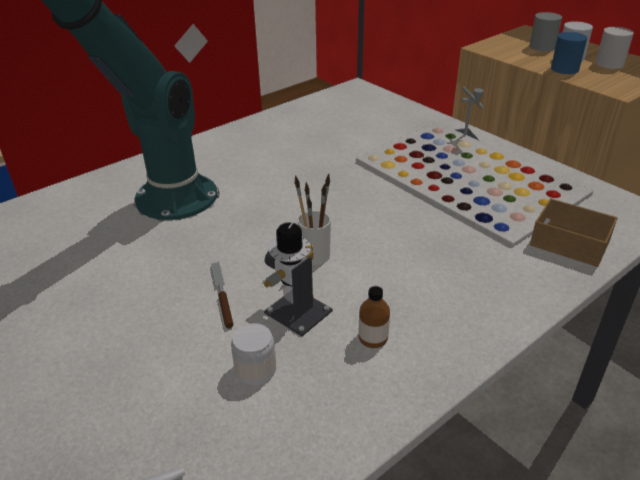

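View pics/sw0.png

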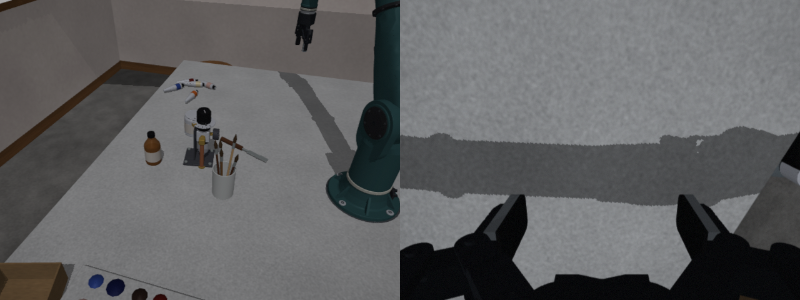

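```bash
python3 - <<'E'
from h import *
s,d=load('scene0'),load('side0')
print(atz(s,289,229,.214),atz(d,327,178,.214))
print('jar',atz(s,316,256,0),atz(d,358,312,0),'bottle',atz(s,373,341,0),'tin',atz(s,255,375,0))
A=cv2.resize(cv2.imread('pics/scene0.png')[170:270,240:340],(400,400),interpolation=cv2.INTER_CUBIC)
B=cv2.resize(cv2.imread('pics/side0.png')[150:250,285:385],(400,400),interpolation=cv2.INTER_CUBIC)
cv2.imwrite('pics/z0.png',np.hstack([A,B]))
E
```

```text
[ 0.56767666 -0.03329393  0.214     ] [ 0.55891415 -0.02663332  0.214     ]
jar [ 4.55784425e-01  1.22697360e-01 -1.11022302e-16] [0.44315145 0.13163579 0.        ] bottle [0.74498375 0.03247508 0.        ] tin [ 6.61991856e-01 -2.00342873e-01 -1.11022302e-16]
```

View pics/z0.png

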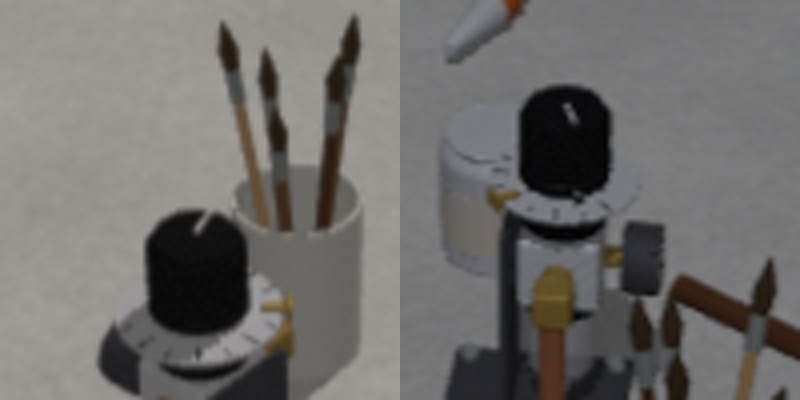

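```bash
python3 - <<'E'
from h import *
from scipy.spatial.transform import Rotation as R
s,d,w=load('scene0'),load('side0'),load('wrist0')
def tri(a,b):
    o1,d1=ray(s,*a);o2,d2=ray(d,*b)
    t=np.linalg.lstsq(np.c_[d1,-d2],o2-o1,rcond=None)[0]
    p,q=o1+t[0]*d1,o2+t[1]*d2; return np.round((p+q)/2,4),np.linalg.norm(p-q)
print('knobtop',tri((289.2,229.2),(326.5,178)))
# brush tips in scene crop at heights .2/.22
for u,v in((222,25),(266,52),(277,112),(336,58),(355,20)):
    print([np.round(atz(s,240+u/4,170+v/4,z)[:2],3).tolist() for z in(.19,.22)])
for u,v in((637,300),(673,295),(768,262)):
    print('side',[np.round(atz(d,285+(u-400)/4,150+v/4,z)[:2],3).tolist() for z in(.19,.22)])
st=state();T=np.linalg.inv(w['world_to_cam'])
Rt=R.from_euler('xyz',st['eef_rot'],degrees=True).as_matrix()
print('cam in tool',Rt.T@(T[:3,3]-st['eef_pos']),Rt.T@-T[:3,2], Rt.T@T[:3,0])
E
```

```text
knobtop (array([ 0.5624, -0.0305,  0.2103]), np.float64(0.0029655057461155793))
[[0.388, 0.123], [0.428, 0.093]]
[[0.427, 0.123], [0.466, 0.093]]
[[0.479, 0.089], [0.515, 0.06]]
[[0.458, 0.149], [0.495, 0.117]]
[[0.433, 0.183], [0.472, 0.15]]
side [[0.489, 0.096], [0.48, 0.136]]
side [[0.473, 0.087], [0.465, 0.128]]
side [[0.434, 0.045], [0.428, 0.088]]
cam in tool [ 0.00012486 -0.07551731  0.03065931] [1.77693981e-05 2.95935248e-01 9.55208003e-01] [ 9.99999760e-01 -6.67323447e-04  1.88142410e-04]
```

Call:
step_arm(
  series=[
    [0,0,-60,0,0,0,1],
    [-40,-42,-2,0,0,0,1],
    [-40,-42,-2,0,0,0,1],
    [-40,-42,-2,0,0,0,1],
    [-40,-42,-2,0,0,0,1],
    [-40,-42,-2,0,0,0,1],
    [-40,-42,-2,0,0,0,1],
    [-40,-42,-2,0,0,0,1],
    [-40,-42,-2,0,0,0,1],
    [-40,-42,-2,0,0,0,1],
    [-40,-42,0,0,0,0,1],
    [-40,-42,0,0,0,0,1],
    [0,0,0,0,0,-10,1],
    [0,0,0,0,0,-10,1],
    [0,0,0,0,0,-10,1],
    [0,0,0,0,0,-10,1],
    [0,0,0,0,0,-10,1],
    [0,0,0,0,0,-10,1],
    [0,0,0,0,0,-10,1],
    [0,0,0,0,0,-10,1],
  ],
)

```text
time_s: 2.65
eef_pos: [0.5422, -0.0702, 0.4797]
eef_rot: [-179.7, 0.2, 14.7]
ft_force: [0.3, 0.7, 0.5]
gripper_width: 0.998
```

Call:
step_arm(
  series=[
    [29,-33,0,0,0,0,1],
    [0,0,0,0,0,0,1],
  ],
)

```text
time_s: 2.9
eef_pos: [0.5619, -0.0312, 0.4793]
eef_rot: [-179.7, 0.3, 14.7]
ft_force: [-1.2, 0.1, 0.5]
gripper_width: 0.996
```

```bash
python3 - <<'E'
from h import *
c=snap('wrist','w1'); st=state(); print(st['eef_pos'],st['eef_rot'],st['ft_force'],st['ft_torque'],st['joint_positions'])
for z in(.167,.171,.214): print(proj(c,[.5624,-.0305,z]))
u,v=map(int,proj(c,[.5624,-.0305,.19]))
cv2.imwrite('pics/w1z.png',cv2.resize(c['pixels'][max(0,v-100):v+100,u-130:u+130,::-1],None,fx=3,fy=3,interpolation=cv2.INTER_CUBIC)); print(u,v)
E
```

```text
[ 0.56118002 -0.03395854  0.47875863] [-179.85483858    0.44770437   14.4607212 ] [-0.23043884 -1.30075517 -1.25244962] [-0.05841081 -0.00342427  0.01014438] [ 19.01644922  19.17682654 -26.02711164 108.01320231   9.97891584
  55.51016329   2.95937946]
(np.float64(325.68114976148195), np.float64(223.14915927986553))
(np.float64(325.695085968463), np.float64(224.61942949415027))
(np.float64(325.87219451113884), np.float64(243.3043855475921))
325 232
```

View pics/w1z.png

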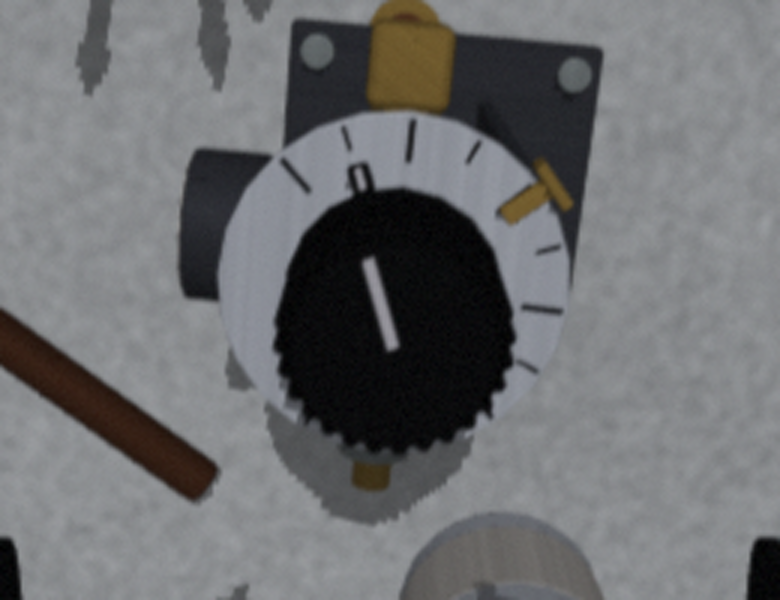

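```bash
python3 - <<'E'
from h import *
from scipy.optimize import least_squares
c=load('w1'); P=lambda u,v,z:atz(c,195+u/3,132+v/3,z)[:2]
pts=np.array([P(*p,.167) for p in((218,270),(395,110),(571,285),(250,185),(330,122),(470,126),(262,393),(555,352))])
f=least_squares(lambda q:np.hypot(*(pts-q[:2]).T)-q[2],[.562,-.03,.042]); print('disc',f.x,f.fun)
pts=np.array([P(*p,.214) for p in((275,325),(516,340),(392,452),(300,400),(490,410))])
f2=least_squares(lambda q:np.hypot(*(pts-q[:2]).T)-.025,[.562,-.03]); print('knob',f2.x,f2.fun)
for ax in(f.x[:2],f2.x):
  for n,p,z in(('nose',(358,166),.172),('noseroot',(363,190),.173),('tabin',(506,215),.171),('tabin2',(540,192),.171)):
    e=P(*p,z)-ax; print(n,np.hypot(*e),np.degrees(np.arctan2(e[1],e[0])))
a,b=P(368,258,.214),P(392,350,.214); e=a-b;print('line',np.degrees(np.arctan2(e[1],e[0])))
e=P(545,190,.172)-P(506,215,.172);print('tabdir',np.degrees(np.arctan2(e[1],e[0])))
E
```

```text
disc [ 0.56388611 -0.0336949   0.04180334] [ 1.36302920e-04  4.42410026e-05 -6.98717638e-05 -2.32828519e-04
  3.66517966e-05  6.29505685e-05  9.30075461e-06  1.32532402e-05]
knob [ 0.56325863 -0.03028628] [-5.87541107e-04 -1.17927464e-03  5.10321425e-04 -7.95043652e-04
 -4.62056936e-05]
nose 0.031058541952338307 120.37492756528191
noseroot 0.0256517930066662 121.15437134399114
tabin 0.03144113157265973 50.57982171492299
tabin2 0.04073632399047984 50.421412656285945
nose 0.027825651197798517 122.81001342375812
noseroot 0.022443694958171043 124.28690228158493
tabin 0.02932629642509354 45.39690520790253
tabin2 0.038600359736602675 46.476832497008196
line 118.7247790883394
tabdir 48.42075722950063
```

Call:
step_arm(
  series=[
    [3,-1,40,0,0,0,1],
    [0,0,40,0,0,0,1],
    [0,0,0,0,0,0,1],
    [0,0,0,0,0,0,1],
  ],
)

```text
time_s: 3.45
eef_pos: [0.5631, -0.036, 0.3984]
eef_rot: [179.9, 0.4, 14.2]
ft_force: [-0.6, -0.1, 0.4]
gripper_width: 0.993
```

```bash
cat >> h.py <<'E'
from scipy.spatial.transform import Rotation as R
def need(target,yaw=None):
    st=state(); r=R.from_euler('xyz',st['eef_rot'],degrees=True)
    yaw=st['eef_rot'][2] if yaw is None else yaw
    rt=R.from_euler('xyz',[180,0,yaw],degrees=True)
    print('t',st['time_s'],'eef',st['eef_pos'].round(4),st['eef_rot'].round(2),'grasp',(st['eef_pos']+r.apply([0,0,.155])).round(4))
    print('shift mm',(r.inv().apply(np.array(target)-rt.apply([0,0,.155])-st['eef_pos'])*1e3).round(1),'rotvec',np.degrees((r.inv()*rt).as_rotvec()).round(2))
    print('F',st['ft_force'].round(1),'M',st['ft_torque'].round(2),'w',round(st['gripper_width'],3),'j',st['joint_positions'].round(0))
E
python3 - <<'E'
from h import *
need([.5637,-.0325,.197])
E
```

```text
t 3.45 eef [ 0.5631 -0.036   0.3984] [179.92   0.41  14.17] grasp [ 0.562  -0.0364  0.2434]
shift mm [ 1.8 -3.3 46.4] rotvec [0.08 0.41 0.  ]
F [-0.6 -0.1  0.4] M [ 0.03 -0.01  0.02] w 0.993 j [ 17.  24. -24. 113.  14.  46.  -1.]
```

Call:
step_arm(
  series=[
    [2,-4,24,0.1,0.4,0,1],
    [0,0,20,0,0,0,1],
    [0,0,0,0,0,0,1],
    [0,0,0,0,0,0,1],
  ],
)

```text
time_s: 3.95
eef_pos: [0.5667, -0.0328, 0.3608]
eef_rot: [179.8, -0.7, 14.0]
ft_force: [-0.0, -0.6, 0.2]
gripper_width: 1.001
```

```bash
python3 - <<'E'
from h import *
need([.5637,-.0325,.197])
c=snap('wrist','w2');cv2.imwrite('pics/w2.png',c['pixels'][:,:,::-1])
E
```

```text
t 3.95 eef [ 0.5667 -0.0328  0.3608] [179.75  -0.68  14.  ] grasp [ 0.5686 -0.033   0.2059]
shift mm [-3.  -1.1  8.8] rotvec [ 0.25 -0.68 -0.  ]
F [-0.  -0.6  0.2] M [ 0.03 -0.03 -0.01] w 1.001 j [ 16.  27. -23. 114.  16.  41.  -3.]
```

View pics/w2.png

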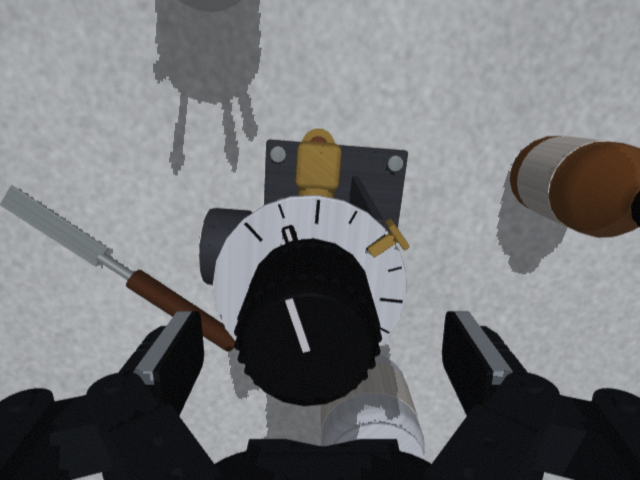

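Call:
step_arm(
  series=[
    [-3,-1,9,0.2,-0.5,0,1],
    [0,0,0,0,0,0,1],
    [0,0,0,0,0,0,1],
  ],
)

```text
time_s: 4.38
eef_pos: [0.5638, -0.0327, 0.3529]
eef_rot: [179.9, -0.3, 14.0]
ft_force: [0.0, 0.1, 0.5]
gripper_width: 1.0
```

```bash
python3 - <<'E'
from h import *
need([.5637,-.0325,.197])
E
```

```text
t 4.375 eef [ 0.5638 -0.0327  0.3529] [179.9   -0.3   13.97] grasp [ 0.5647 -0.0327  0.1979]
shift mm [-0.1 -0.2  0.9] rotvec [ 0.1 -0.3 -0. ]
F [0.  0.1 0.5] M [ 0.04  0.02 -0.01] w 1.0 j [ 16.  28. -23. 115.  16.  40.  -3.]
```

Call:
step_arm(
  series=[
    [0,0,0,0,-0.3,0,0.6],
    [0,0,0,0,0,0,0.4],
    [0,0,0,0,0,0,0.4],
    [0,0,0,0,0,0,0.4],
    [0,0,0,0,0,0,0.4],
    [0,0,0,0,0,0,0.4],
  ],
  force=40,
)

```text
time_s: 5.12
eef_pos: [0.5636, -0.0327, 0.3533]
eef_rot: [179.9, 0.1, 14.0]
ft_force: [-1.6, 0.1, 1.0]
gripper_width: 0.574
```

```bash
python3 - <<'E'
from h import *
need([.5637,-.0325,.197])
E
```

```text
t 5.125 eef [ 0.5636 -0.0327  0.3533] [1.7989e+02 6.0000e-02 1.3960e+01] grasp [ 0.5636 -0.033   0.1983]
shift mm [ 0.1 -0.2  1.3] rotvec [0.11 0.06 0.  ]
F [-1.6  0.1  1. ] M [-0.04  0.11  0.02] w 0.574 j [ 16.  28. -23. 115.  16.  40.  -3.]
```

Call:
step_arm(
  series=[
    [0,0,0,0,0,4,0.3],
    [0,0,0,0,0,7,0.3],
    [0,0,0,0,0,7,0.3],
    [0,0,0,0,0,7,0.3],
    [0,0,0,0,0,0,0.3],
  ],
  force=50,
)

```text
time_s: 5.75
eef_pos: [0.5637, -0.0325, 0.3533]
eef_rot: [179.8, -0.0, -11.5]
ft_force: [-0.7, -0.9, 2.0]
gripper_width: 0.57
```

```bash
python3 - <<'E'
from h import *
need([.5636,-.033,.198])
E
```

```text
t 5.75 eef [ 0.5637 -0.0325  0.3533] [ 1.7983e+02 -2.0000e-02 -1.1500e+01] grasp [ 0.5637 -0.033   0.1983]
shift mm [-0.   0.5  0.3] rotvec [ 0.17 -0.02 -0.  ]
F [-0.7 -0.9  2. ] M [-0.05  0.13 -0.15] w 0.57 j [ 10.  27. -16. 115.  11.  39. -24.]
```

Call:
step_arm(
  series=[
    [0,0,0,0,0,6,0.3],
    [0,0,0,0,0,7,0.3],
    [0,0,0,0,0,7,0.3],
    [0,0,0,0,0,7,0.3],
    [0,0,0,0,0,7,0.3],
    [0,0,0,0,0,4,0.3],
    [0,0,0,0,0,0,0.3],
    [0,0,0,0,0,0,0.3],
  ],
)

```text
time_s: 6.75
eef_pos: [0.5639, -0.0325, 0.3533]
eef_rot: [179.8, -0.1, -49.4]
ft_force: [-0.9, 0.6, 1.9]
gripper_width: 0.57
```

```bash
python3 - <<'E'
from h import *
need([.5636,-.033,.198])
c=snap('wrist','w3'); cv2.imwrite('pics/w3z.png',cv2.resize(c['pixels'][150:410,150:490,::-1],None,fx=2.3,fy=2.3,interpolation=cv2.INTER_CUBIC))
E
```

```text
t 6.75 eef [ 0.5639 -0.0325  0.3533] [ 1.7983e+02 -1.4000e-01 -4.9410e+01] grasp [ 0.5638 -0.0331  0.1983]
shift mm [0.2 0.6 0.3] rotvec [ 0.17 -0.14 -0.  ]
F [-0.9  0.6  1.9] M [ 0.02  0.19 -0.13] w 0.57 j [  3.  26.  -5. 115.   4.  39. -55.]
```

View pics/w3z.png

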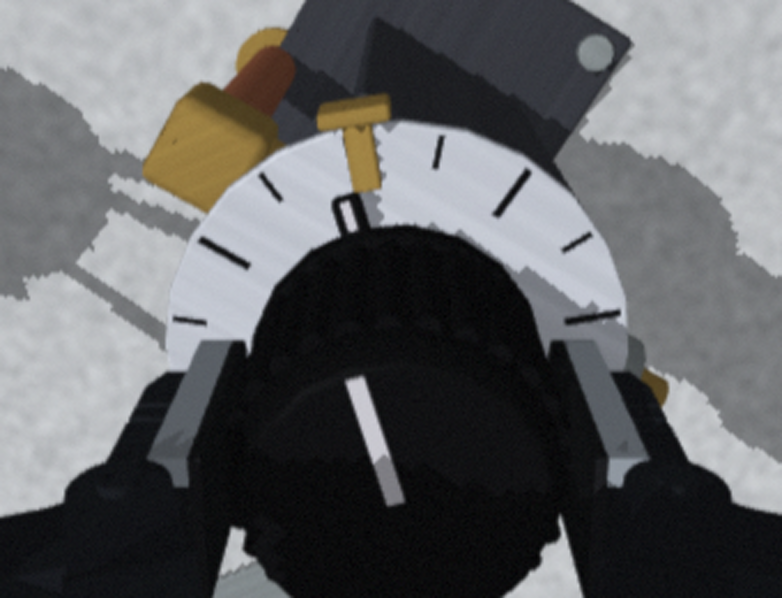

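```bash
python3 - <<'E'
from h import *
from scipy.optimize import least_squares
c=load('w3'); P=lambda u,v,z:atz(c,150+u/2.3,150+v/2.3,z)[:2]
pts=np.array([P(*p,.167) for p in((171,300),(226,194),(282,148),(420,122),(500,137),(570,190),(608,248),(627,325))])
f=least_squares(lambda q:np.hypot(*(pts-q[:2]).T)-q[2],[.562,-.03,.042]); print('disc',f.x,f.fun*1e3)
for ax in(f.x[:2],[.5637,-.033]):
  for n,p,z in(('nose',(347,197),.172),('noseroot',(355,231),.173),('tabin',(368,190),.172),('tabout',(359,127),.172)):
    e=P(*p,z)-ax; print(n,np.hypot(*e),np.degrees(np.arctan2(e[1],e[0])))
e=P(355,378,.214)-P(397,505,.214);print('line',np.degrees(np.arctan2(e[1],e[0])))
e=P(359,127,.172)-P(368,190,.172);print('tabdir',np.degrees(np.arctan2(e[1],e[0])))
E
```

```text
disc [ 0.56469555 -0.0331554   0.04112721] [ 0.19661948 -0.31622741  0.08443926 -0.31477925  0.59545141 -0.02138711
 -0.25691773  0.03280136]
nose 0.03029179031125811 57.145709043764384
noseroot 0.024522258229273577 57.98872391360611
tabin 0.030681924106104496 50.21273365785379
tabout 0.04145083048541351 49.6131675770421
nose 0.030715135169248245 55.42813810696405
noseroot 0.02493543407641789 55.85925318416991
tabin 0.031211574086884387 48.625638847295406
tabout 0.04198631230200045 48.44088697857718
line 56.47675143339041
tabdir 47.905734104357556
```

Call:
step_arm(
  series=[
    [0,0,0,0,0,4,0.3],
    [0,0,0,0,0,3,0.3],
    [0,0,0,0,0,0,0.3],
    [0,0,0,0,0,0,0.3],
  ],
)

```text
time_s: 7.3
eef_pos: [0.564, -0.0326, 0.3533]
eef_rot: [179.9, -0.1, -56.3]
ft_force: [-0.7, 0.2, 1.5]
gripper_width: 0.571
```

```bash
python3 - <<'E'
from h import *
need([.5636,-.033,.198])
c=snap('wrist','w4'); cv2.imwrite('pics/w4z.png',cv2.resize(c['pixels'][180:330,200:400,::-1],None,fx=4,fy=4,interpolation=cv2.INTER_CUBIC))
E
```

```text
t 7.3 eef [ 0.564  -0.0326  0.3533] [ 1.7986e+02 -1.4000e-01 -5.6250e+01] grasp [ 0.5639 -0.0331  0.1983]
shift mm [0.1 0.5 0.3] rotvec [ 0.14 -0.14 -0.  ]
F [-0.7  0.2  1.5] M [ 0.02  0.14 -0.02] w 0.571 j [  1.  26.  -4. 115.   3.  38. -60.]
```

View pics/w4z.png

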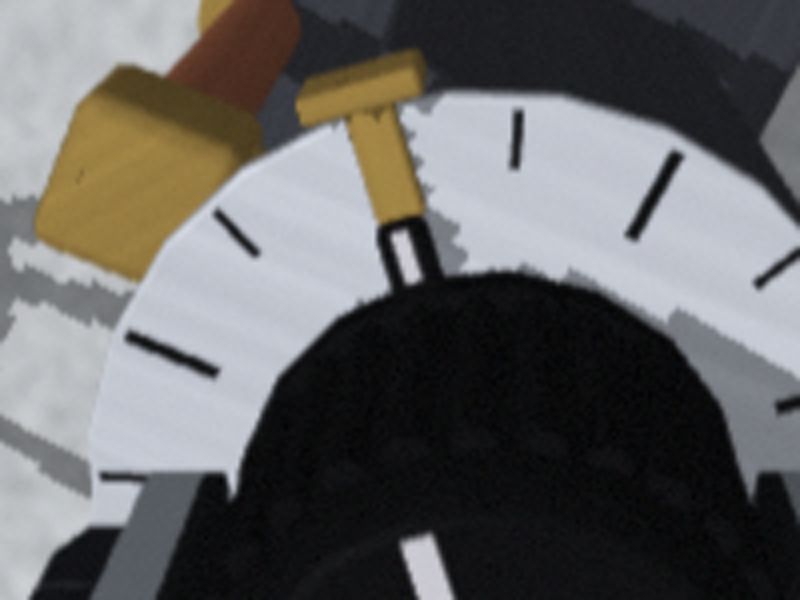

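Call:
step_arm(
  series=[
    [0,0,-2,0,0,0,0.3],
    [0,0,-1.5,0,0,0,0.3],
    [0,0,0,0,0,0,0.3],
  ],
)

```text
time_s: 7.72
eef_pos: [0.564, -0.0327, 0.3563]
eef_rot: [179.9, -0.1, -56.2]
ft_force: [-1.0, -1.5, 1.3]
gripper_width: 0.572
```

Call:
step_arm(
  series=[
    [0,0,-1,0,0,0,0.3],
    [0,0,0,0,0,0,0.3],
  ],
)

```text
time_s: 7.98
eef_pos: [0.5639, -0.0327, 0.3566]
eef_rot: [179.9, -0.1, -56.2]
ft_force: [0.1, 0.8, -2.8]
gripper_width: 0.578
```

Call:
step_arm(
  series=[
    [0,0,-0.8,0,0,0,0.3],
    [0,0,0,0,0,0,0.3],
  ],
)

```text
time_s: 8.22
eef_pos: [0.5639, -0.0327, 0.3569]
eef_rot: [179.9, -0.1, -56.2]
ft_force: [1.1, -1.3, -3.6]
gripper_width: 0.571
```

```bash
python3 - <<'E'
from h import *
need([.5636,-.033,.198])
E
```

```text
t 8.225 eef [ 0.5639 -0.0327  0.3569] [ 1.7986e+02 -1.1000e-01 -5.6230e+01] grasp [ 0.5638 -0.0331  0.2019]
shift mm [0.1 0.5 3.9] rotvec [ 0.14 -0.11 -0.  ]
F [ 1.1 -1.3 -3.6] M [-0.02 -0.29 -0.12] w 0.571 j [  1.  26.  -4. 115.   3.  39. -60.]
```

Call:
step_arm(
  series=[
    [0,0,-0.8,0,0,1.5,0.3],
    [0,0,-0.8,0,0,1.5,0.3],
    [0,0,-0.8,0,0,1,0.3],
  ],
)

```text
time_s: 8.6
eef_pos: [0.5639, -0.0326, 0.3584]
eef_rot: [179.8, -0.2, -60.3]
ft_force: [3.3, -0.7, -10.5]
gripper_width: 0.572
```

Call:
step_arm(
  series=[
    [0,0,-0.8,0,0,0,0.3],
  ],
)

```text
time_s: 8.72
eef_pos: [0.5639, -0.0326, 0.3589]
eef_rot: [179.8, -0.2, -60.3]
ft_force: [2.8, -1.0, -10.8]
gripper_width: 0.566
```

Call:
step_arm(
  series=[
    [0,0,0.5,0,0,-2.5,0.3],
    [0,0,0,0,0,-2.5,0.3],
    [0,0,-0.3,0,0,-2,0.3],
  ],
)

```text
time_s: 9.1
eef_pos: [0.564, -0.0327, 0.3589]
eef_rot: [179.9, -0.1, -53.1]
ft_force: [1.6, 1.1, -3.1]
gripper_width: 0.572
```

Call:
step_arm(
  series=[
    [0,0,-0.4,0,0,-1.5,0.3],
  ],
)

```text
time_s: 9.22
eef_pos: [0.564, -0.0327, 0.36]
eef_rot: [179.9, -0.1, -51.5]
ft_force: [0.4, 1.3, -1.7]
gripper_width: 0.573
```

Call:
step_arm(
  series=[
    [0,0,-0.6,0,0,0,0.3],
    [0,0,-0.5,0,0,0,0.3],
  ],
)

```text
time_s: 9.48
eef_pos: [0.5639, -0.0327, 0.362]
eef_rot: [179.9, -0.1, -51.5]
ft_force: [0.9, -1.1, -3.2]
gripper_width: 0.569
```

```bash
python3 - <<'E'
from h import *
need([.5636,-.033,.198])
c=snap('wrist','w5'); cv2.imwrite('pics/w5z.png',cv2.resize(c['pixels'][180:380,190:430,::-1],None,fx=3,fy=3,interpolation=cv2.INTER_CUBIC))
E
```

```text
t 9.475 eef [ 0.5639 -0.0327  0.362 ] [ 1.7987e+02 -8.0000e-02 -5.1490e+01] grasp [ 0.5638 -0.0331  0.207 ]
shift mm [-0.   0.4  9. ] rotvec [ 0.13 -0.08 -0.  ]
F [ 0.9 -1.1 -3.2] M [-0.04 -0.29 -0.12] w 0.569 j [  2.  26.  -5. 115.   4.  40. -56.]
```

View pics/w5z.png

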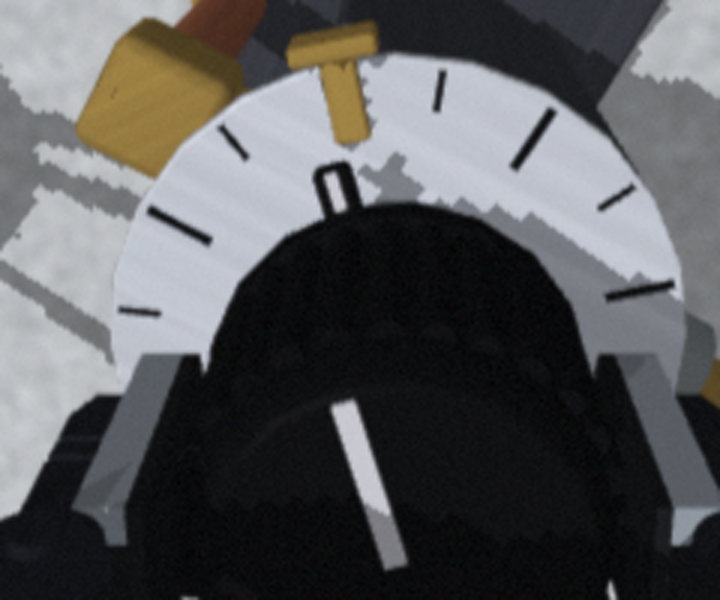

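Call:
step_arm(
  series=[
    [0,0,-0.8,0,0,0,0.3],
    [0,0,-0.6,0,0,0,0.3],
  ],
)

```text
time_s: 9.78
eef_pos: [0.5639, -0.0327, 0.3639]
eef_rot: [179.9, -0.1, -51.5]
ft_force: [-0.2, -0.8, -3.2]
gripper_width: 0.572
```

Call:
step_arm(
  series=[
    [0,0,-0.8,0,0,0,0.3],
    [0,0,0,0,0,0,0.3],
  ],
)

```text
time_s: 10.02
eef_pos: [0.5639, -0.0327, 0.3639]
eef_rot: [179.9, -0.1, -51.5]
ft_force: [1.2, -0.4, -2.4]
gripper_width: 0.573
```

Call:
step_arm(
  series=[
    [0,0,-1.2,0,0,0,0.3],
    [0,0,-1,0,0,0,0.3],
  ],
)

```text
time_s: 10.28
eef_pos: [0.5639, -0.0328, 0.3641]
eef_rot: [179.9, -0.1, -51.5]
ft_force: [4.8, -0.1, -16.2]
gripper_width: 0.57
```

Call:
step_arm(
  series=[
    [0,0,0.3,0,0,0,0.3],
    [0,0,0,0,0,0,0.3],
  ],
)

```text
time_s: 10.52
eef_pos: [0.564, -0.0328, 0.364]
eef_rot: [179.8, -0.1, -51.5]
ft_force: [3.7, 0.1, -9.6]
gripper_width: 0.572
```

```bash
python3 - <<'E'
from h import *
need([.5636,-.033,.198])
E
```

```text
t 10.525 eef [ 0.564  -0.0328  0.364 ] [ 1.7984e+02 -6.0000e-02 -5.1480e+01] grasp [ 0.5638 -0.0332  0.209 ]
shift mm [-0.1  0.4 11. ] rotvec [ 0.16 -0.06 -0.  ]
F [ 3.7  0.1 -9.6] M [-0.03 -0.72 -0.14] w 0.572 j [  2.  25.  -5. 115.   4.  40. -56.]
```

Hard stop at ~10.6 mm: fully out. Relax the pull, open gradually, then rise.

Call:
step_arm(
  series=[
    [0,0,0.2,0,0,0,0.3],
    [0,0,0,0,0,0,0.62],
    [0,0,0,0,0,0,0.7],
    [0,0,0,0,0,0,0.85],
    [0,0,0,0,0,0,1],
    [0,0,0,0,0,0,1],
  ],
  force=20,
)

```text
time_s: 11.28
eef_pos: [0.5643, -0.0323, 0.3679]
eef_rot: [179.9, -0.2, -51.4]
ft_force: [0.1, -0.2, 0.4]
gripper_width: 1.0
```

Call:
step_arm(
  series=[
    [0,0,-10,0,0,0,1],
    [0,0,-30,0,0,0,1],
    [0,0,-40,0,0,0,1],
    [0,0,-40,0,0,0,1],
    [0,0,0,0,0,0,1],
    [0,0,0,0,0,0,1],
  ],
)

```text
time_s: 12.02
eef_pos: [0.5638, -0.032, 0.4935]
eef_rot: [179.9, -0.2, -51.4]
ft_force: [0.2, 1.0, -0.2]
gripper_width: 1.0
```

```bash
python3 - <<'E'
from h import *
need([.5636,-.033,.198])
c=snap('wrist','w6'); s=snap('scene','s6'); d=snap('side','d6')
A=cv2.resize(c['pixels'][120:360,200:440,::-1],(400,400),interpolation=cv2.INTER_CUBIC)
B=cv2.resize(d['pixels'][150:250,285:385,::-1],(400,400),interpolation=cv2.INTER_CUBIC)
cv2.imwrite('pics/f6.png',np.hstack([A,B]))
# bystander change
a=load('scene0')['pixels'].astype(int); df=np.abs(a-s['pixels']).max(2)>40
for n,(x0,x1,y0,y1) in dict(knife=(205,235,258,330),tin=(228,278,322,385),bottle=(355,392,285,350),jar=(292,335,172,268)).items(): print(n,df[y0:y1,x0:x1].mean().round(3))
E
```

```text
t 12.025 eef [ 0.5638 -0.032   0.4935] [ 1.7993e+02 -1.6000e-01 -5.1380e+01] grasp [ 0.5639 -0.0324  0.3385]
shift mm [  0.3   0.6 140.5] rotvec [ 0.07 -0.16 -0.  ]
F [ 0.2  1.  -0.2] M [ 0.02  0.02 -0.05] w 1.0 j [  3.  17.  -5. 108.   2.  56. -55.]
knife 0.0
tin 0.026
bottle 0.0
jar 0.025
```

View pics/f6.png

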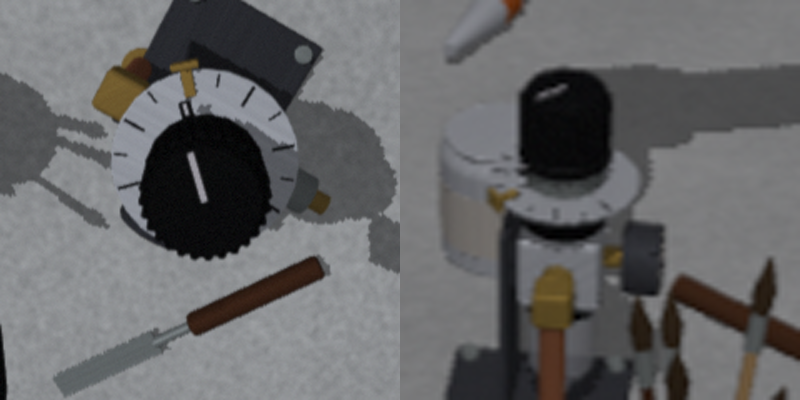

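```bash
python3 -c "
from h import *
print(hand_in()); print(state()['time_s'])"
```

```text
the job is handed in; nothing more can be done
None
the job is handed in; nothing more can be done
```

The knob is set and locked out, and I handed the job in at about 12 s of the 58 s allowed. The pointer rests about 4.5° short of the brass tab, because the nearest lock notch is there.

- **Turning:** I turned the pushed-in knob about 70° clockwise. In the wrist picture the pointer was in line with the tab to within about 1°.
- **Pulling out:** The teeth stood crest to crest, with pull rising to about 11 N at 5.6 mm. Under a lighter pull I eased the knob about 4° clockwise, then back the other way. The teeth dropped into a notch 3–5° short of the tab; neighbouring notches are 15° apart, so the next one the other way is about 10° off.
- **Locking:** I pulled straight up to a hard stop at about 10.6 mm, where the force rose to 16 N with no slip. I did not see the 7–9 N click itself, since force is only reported at the end of each move. Then I opened the gripper and moved clear.
- **Last checks:** The final side and wrist pictures show the knob still up after release, the tab where it was, and the robot touching nothing. In the scene picture the knife and bottle are unchanged. The tin and jar areas differ by about 2.5% of pixels, which I take to be moving shadows.

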